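# Sort the analyser's left and right rack guides

## Robot

A 6-joint arm with a two-finger parallel gripper is mounted at the origin on the work surface. World frame = base frame: x ahead of the robot, y to its left, z up, the work surface at z = 0. Lengths are in m, angles in degrees, forces in N, time in s.
With the tool pointing down it reaches from about 0.25 to 0.775 m from the base axis. Payload 8.9 kg.
Tool frame: the origin (TCP) lies midway between the tips of the shut fingers; the grasp point (between the pads) lies 19 mm behind it; z points along the fingers, y is the direction in which the jaws open and shut (so a half turn about z gives the same grasp; the last joint's range is limited). The gripper opens to 85 mm and grips with 20 to 120 N. Pads are 22 mm wide; open, the fingers measure 114 mm over their backs; the gripper's body (76 mm by 85 mm) begins 54 mm behind the grasp point. The pads swing forward as they close: fully open they stand 13 mm farther back than shut.
Start: joints at [-82.294, 16.656, -8.789, 64.555, 0, 82.019], TCP at [0.142, -0.505, 0.231] pointing down, gripper open.
Joint ranges: [-144.48, 144.48], [-52.06, 99.96], [-74.48, 78.29], [-112.23, 115.85], [-86.99, 84.42], [-180, 180]. Speed limits (degrees/s): [127.2, 127.2, 159.86, 180, 180, 180].

## Interface

Orientations are given as [roll, pitch, yaw] about the fixed x, y, z axes, in that order (R = Rz(yaw) Ry(pitch) Rx(roll)).
In Python, from cell import get_state, eyes, manip gives the robot as it stands.
- The arm moves only by the shell command python3 -m crank 'ROWS' [FORCE]. ROWS is JSON, one flat list of numbers, 5 for each row, row after row: the closure in counts, from 0 (fully open) to 255 (shut), then the shift along the tool's x, y, z in m, then the turn about the tool's z in degrees. In form: [grip, tx, ty, tz, twist, grip, tx, ty, tz, twist, ...]. A call has 1 to 5 rows; each row is the pose to reach, as a shift and turn from the pose commanded when the call began, along the tool's axes at that moment; what a row does not reach only later rows make up. A row lasts 1/12 s, in which the tool goes at most 41.7 mm and 7.16 degrees, less where a joint would pass 70% of its speed; a pose out of reach is approached as far as the arm can. A call with a gripper value outside its range is refused whole. The fingers move at their own pace and stop on an object; FORCE is the grip in N (left out, the last holds). Time passes only in rows, so rows that repeat a pose let the fingers close. It gives the time, the measured TCP pose, the force and the opening at its end, in the units of the state.
- get_state(): the state, without advancing time (a new reading comes with each control period).
- eyes.grab_frame(name): name is "scene" or "top" or "wrist"; returns the picture (384x512x3 uint8, red, green, blue); there is no depth.
- eyes.get_calibration(name): a dict with "fx", "fy", "cx", "cy" (pixels), "k1" (the pictures are not rectified: a ray, as slopes to the right and down, at radius r is drawn at 1 + k1 r^2 times it, then the intrinsics apply), "world_from_camera" (4x4, takes a point from camera to world coordinates). Camera axes: x right, y down, z forward; pixel columns grow to the right and rows downward; lengths in m; the calibration is good to about 2 mm. A picture is of the moment at which its call begins: read the wrist's pose just before it. get_calibration takes no time and is no camera call; for the wrist camera it gives the pose at the moment of the call.
- manip.sign_off(): hands the job in, once; it reports no verdict.
The state is a dict: "time": time; "qpos": joint angles; "dq": joint speeds; "joint_efforts": joint torques, N m; "eef_pos": TCP position; "ee_rot": TCP orientation; "force": force on the tool from outside, world axes, zero at the start; "wrist_torque": the same for the moment, N m; "width": opening from 0.0 (shut) to 1.0 (fully open).
Only numpy, scipy, OpenCV 4.12 (cv2) and the standard library are available. Lean on these libraries where they do the work, as an engineer would, in place of code of your own. Each camera call takes 0.05 s, during which the arm holds its last target. There are 200 camera calls.

## Task

The sampler's rack guides have been taken off for cleaning. Set the left-hand guide and the right-hand guide (mirror images of each other) each in its own tray, the one whose ledge carries the matching pattern, lying flat on the tray floor with the fin up; set them down rather than dropping them. Leave the symmetrical T-shaped middle guide, the reagent bottle and the tube rack where they are.

Things in the scene. Friction and masses are not known exactly. Their poses are not given: they have to be found in the camera images.
- left_guide_mid (a point): Left-hand dark steel guide, 54 mm high, 90 g. Base 5 mm thick: arm 80 x 24 mm along x (x -40 to 40), at its +x end (x 16 to 40) a foot reaching 30 mm out to +y (y 12 to 42): seen from above, looking along the arm to the foot end, it turns LEFT. Grip by the fin upright on mid-arm: 40 mm along x, 10 mm thick in y, top at 54 mm. Point: on the fin's axis, 27 mm above the underside; x along the arm to the foot end, z up
- right_guide_mid (a point): Right-hand dark steel guide, 54 mm high, 90 g. Base 5 mm thick: arm 80 x 24 mm along x (x -40 to 40), at its +x end (x 16 to 40) a foot reaching 30 mm out to -y (y -12 to -42): seen from above, looking along the arm to the foot end, it turns RIGHT. Grip by the fin upright on mid-arm: 40 mm along x, 10 mm thick in y, top at 54 mm. Point: on the fin's axis, 27 mm above the underside; x along the arm to the foot end, z up
- left_tray_in (a point): Left-hand guide's tray: grey, fixed, inside 130 x 120 mm (x by y), walls 3 mm thick, tops 22 mm and floor 4 mm above the worktop. On a white ledge (66 mm deep, 12 mm high) past its +x wall is a fixed flat dark pattern of its guide: arm along y, foot at the +y end pointing to the tray. The trays differ only in this. Point: centre of the inner floor; x to the ledge, z up
- right_tray_in (a point): Right-hand guide's tray: grey, fixed, inside 130 x 120 mm (x by y), walls 3 mm thick, tops 22 mm and floor 4 mm above the worktop. On a white ledge (66 mm deep, 12 mm high) past its +x wall is a fixed flat dark pattern of its guide: arm along y, foot at the -y end pointing to the tray. The trays differ only in this. Point: centre of the inner floor; x to the ledge, z up
- middle_guide_mid (a point): Bystander, leave alone: middle guide, as the others but its foot reaches 30 mm out to both sides, a symmetrical T 84 mm across. Point: on the fin's axis, 27 mm above the underside
- bottle: Bystander: white reagent bottle, 64 mm across and 130 mm high, standing at the left of the work. Origin at the centre of its underside.
- tube_rack: Bystander: blue block 160 mm long (x), 34 mm wide, 80 mm high with its row of six capped tubes, standing at the right of the work. Origin at the centre of its underside.
- left_guide: The left-hand guide's body; origin under the fin on the underside, axes as the point's.
- right_guide: The right-hand guide's body; origin under the fin on the underside, axes as the point's.
Things that resemble listed ones, but are neither listed nor needed, are in the scene too. Leave any green look-alike of the left_guide alone.

How it is judged:
By the outcome, as a careful person would: the job done as asked, in the order asked, and still so for the second after the job is handed in, with the robot touching nothing.
It also fails if it takes over 54 s, if anything falls off the work surface, if the arm or the gripper's body presses on something with over 40 N, if the wrist force passes 120 N, or if a joint passes its speed limit or range.

## Working session

There is one attempt and no reset: what is moved stays moved. The work goes in short steps, Python scripts to look and compute and a shell command to move; the robot and the scene stay as the last step left them, time stands still between calls to the robot, and variables do not carry over. Pictures are saved under pics/ and viewed, about 8 in all and at most 12, crops included, and the job is handed in when it is done.

```bash
mkdir -p pics; ls
cat > h.py <<'E'
import numpy as np, cv2
from cell import get_state, eyes, manip
from scipy.spatial.transform import Rotation as R
def px2w(cal,u,v,z):
    K=np.array([[cal['fx'],0,cal['cx']],[0,cal['fy'],cal['cy']],[0,0,1.]])
    d=cv2.undistortPoints(np.array([[[u,v]]],float),K,np.array([cal['k1'],0,0,0]))[0,0]
    # (k1 model is the OpenCV radial one)
    T=np.array(cal['world_from_camera']); r=T[:3,:3]@[d[0],d[1],1]; o=T[:3,3]
    return o+r*(z-o[2])/r[2]
def w2px(cal,P):
    T=np.linalg.inv(np.array(cal['world_from_camera'])); K=np.array([[cal['fx'],0,cal['cx']],[0,cal['fy'],cal['cy']],[0,0,1.]])
    P=np.atleast_2d(P).astype(float)
    return cv2.projectPoints(P,cv2.Rodrigues(T[:3,:3])[0],T[:3,3],K,np.array([cal['k1'],0,0,0]))[0][:,0]
def save(name,f,crop=None,s=1):
    im=eyes.grab_frame(name)[:,:,::-1]
    if crop: im=im[crop[1]:crop[3],crop[0]:crop[2]]
    cv2.imwrite(f,cv2.resize(im,None,fx=s,fy=s,interpolation=cv2.INTER_CUBIC))
E
python3 - <<'E'
from h import *
print(get_state())
save('top','pics/top.png',s=1.56)
save('scene','pics/scene.png',s=1.56)
for n in('top','scene','wrist'):
    c=eyes.get_calibration(n);print(n,{k:np.round(v,4).tolist() for k,v in c.items()})
E
```

```text
pics
{'time': 0.0, 'qpos': array([-8.22925617e+01,  1.66884242e+01, -8.83089545e+00,  6.45552037e+01,
       -3.27213580e-04,  8.20196849e+01]), 'dq': array([ 0.00250487,  0.01802307, -0.02996989, -0.0098949 , -0.0034294 ,
        0.05531475]), 'joint_efforts': array([-1.25171075e-03, -5.37141573e+01,  3.31373584e+01,  1.60043151e-02,
       -2.70036953e-04, -3.22724972e-06]), 'eef_pos': array([ 0.14190822, -0.50500036,  0.23073801]), 'ee_rot': array([-1.79926153e+02, -1.00222393e-02,  1.56877472e+01]), 'force': array([-0.3067743 , -0.37991996,  0.35437744]), 'wrist_torque': array([-0.00142169, -0.00690153, -0.01522034]), 'width': 0.9974829053347017}
top {'fx': 498.7597, 'fy': 498.7597, 'cx': 252.8126, 'cy': 177.8821, 'k1': -0.2146, 'world_from_camera': [[0.0219, -0.9983, 0.0543, 0.4038], [-0.9995, -0.0232, -0.0225, 0.0077], [0.0237, -0.0538, -0.9983, 1.5369], [0.0, 0.0, 0.0, 1.0]]}
scene {'fx': 418.5864, 'fy': 418.5864, 'cx': 249.3482, 'cy': 191.3325, 'k1': -0.0267, 'world_from_camera': [[0.28, 0.7118, -0.6441, 1.2827], [0.96, -0.2094, 0.186, -0.2425], [-0.0025, -0.6704, -0.742, 0.97], [0.0, 0.0, 0.0, 1.0]]}
wrist {'fx': 276.3456, 'fy': 276.3456, 'cx': 251.2247, 'cy': 190.4216, 'k1': -0.0378, 'world_from_camera': [[0.2702, -0.926, -0.2635, 0.209], [-0.9628, -0.26, -0.0737, -0.4861], [-0.0002, 0.2736, -0.9618, 0.372], [0.0, 0.0, 0.0, 1.0]]}
```

View pics/top.png

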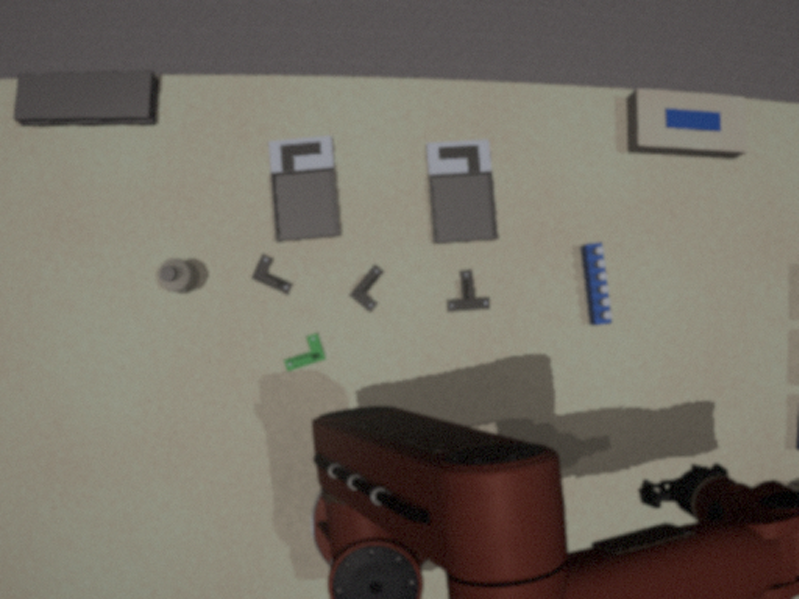

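View pics/scene.png

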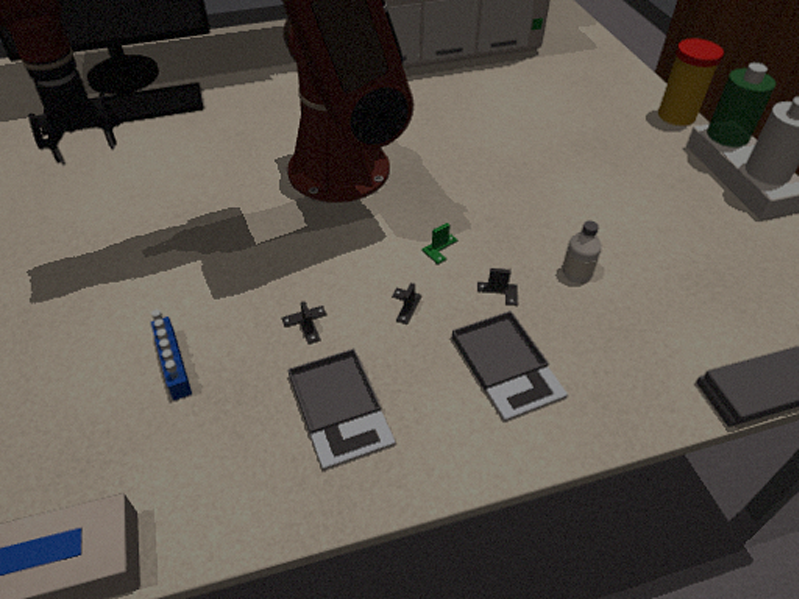

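Run:
```python
from h import *
save('top','pics/crop.png',(150,80,330,215),4.4)
```

```text
(no output)
```

View pics/crop.png

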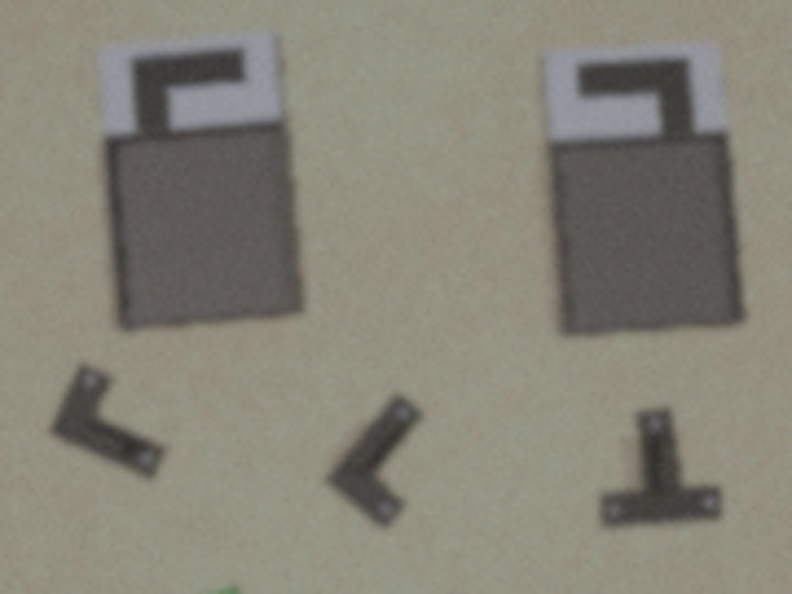

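Run:
```python
from h import *
c=eyes.get_calibration('top')
f=lambda u,v,z: px2w(c,150+u/4.4-.4,80+v/4.4-.4,z)
def g(n,cor,e1,e2,z=.005):
    a,b,d=[f(*p,z) for p in(cor,e1,e2)]
    m=(a+(b if np.hypot(*(b-a)[:2])>np.hypot(*(d-a)[:2]) else d))/2
    print(n,'diag mids',((a+b)/2)[:2].round(4),((a+d)/2)[:2].round(4),'len',np.linalg.norm(a-b),np.linalg.norm(a-d))
    return a,b,d
a,b,d=g('right A',(52,430),(165,450),(153,478)); v=a-d;print('armdir to foot',np.degrees(np.arctan2(v[1],v[0])))
a,b,d=g('left B',(328,476),(423,413),(401,393)); v=a-d;print(np.degrees(np.arctan2(v[1],v[0])))
for n,q in(('Ltray',[(108,137),(287,124),(301,310),(122,328)]),('Rtray',[(548,145),(727,133),(744,320),(564,333)])):
    P=np.array([f(*p,.022) for p in q]); x=(P[0]+P[1]-P[2]-P[3])/2
    print(n,P.mean(0).round(4),'yaw',np.degrees(np.arctan2(x[1],x[0])),np.linalg.norm(x),np.linalg.norm(P[0]-P[1]))
s=get_state();print(R.from_euler('xyz',s['ee_rot'],degrees=True).as_matrix().round(4))
```

```text
right A diag mids [0.4763 0.2152] [0.4664 0.2192] len 0.08105227114635252 0.0790055391115837
armdir to foot 66.15082117246119
left B diag mids [0.4775 0.0279] [0.4843 0.0358] len 0.07965756535772231 0.07727966462498972
140.06482758195483
Ltray [0.6274 0.1509 0.022 ] yaw 6.092701911884488 0.13326601491551368 0.12594047087057003
Rtray [ 0.6294 -0.1575  0.022 ] yaw 5.8012447082935665 0.1327851315615629 0.12679576162560088
[[ 9.628e-01  2.704e-01 -1.000e-04]
 [ 2.704e-01 -9.627e-01  1.000e-03]
 [ 2.000e-04 -1.000e-03 -1.000e+00]]
```

```bash
cat >> h.py <<'E'
def togo(x,y,z,yaw):
    s=get_state(); M=R.from_euler('xyz',s['ee_rot'],degrees=True)
    y0=s['ee_rot'][2]; d=M.inv().apply(np.array([x,y,z])-s['eef_pos'])
    print('t',round(s['time'],2),'pos',s['eef_pos'].round(4),'yaw',round(y0,2),'q',s['qpos'].round(0),'togo',d.round(4),'twist',round(-((yaw-y0+180)%360-180),2),'F',s['force'].round(1),'w',round(s['width'],3))
E
cat > go.sh <<'E'
python3 -c "from h import *; togo($1,$2,$3,$4)"
E
python3 -m crank '[0,0.03,-0.03,0,-7,0,0.06,-0.056,0,-14,0,0.09,-0.084,0,-21,0,0.12,-0.11,0,-28,0,0.15,-0.135,0,-35]' 40; sh go.sh .4775 .028 .2 140
```

```text
time: 0.57
eef_pos: [0.2502, -0.3329, 0.2311]
ee_rot: [-180.0, -0.0, 51.0]
force: [0.5, -1.1, -0.6]
width: 0.999
t 0.57 pos [ 0.2502 -0.3329  0.2311] yaw 50.99 q [-63.   5. -24.  62.   0.  66.] togo [ 0.4235 -0.0505  0.0312] twist -89.01 F [ 0.5 -1.1 -0.6] w 0.999
```

```bash
python3 -m crank '[0,0.034,-0.004,0,-7,0,0.068,-0.008,0,-14,0,0.102,-0.012,0,-21,0,0.136,-0.016,0,-28,0,0.17,-0.02,0,-35]' >/dev/null; sh go.sh .4775 .028 .2 140
```

```text
t 0.98 pos [ 0.3426 -0.1891  0.2313] yaw 86.02 q [-40.   2. -27.  61.  -0.  54.] togo [0.226  0.1195 0.0313] twist -53.98 F [ 0.7  0.1 -0.1] w 1.003
```

```bash
python3 -m crank '[0,0.03,0.014,0,-7,0,0.06,0.03,0.005,-14,0,0.09,0.045,0.01,-21,0,0.12,0.06,0.015,-28,0,0.15,0.075,0.02,-35]' >/dev/null; sh go.sh .4775 .028 .2 140
```

```text
t 1.4 pos [ 0.4287 -0.0451  0.2111] yaw 121.04 q [-16.   7. -24.  59.  -0.  43.] togo [0.0374 0.0795 0.0111] twist -18.96 F [ 0.9 -0.3 -0.4] w 0.999
```

```bash
python3 -m crank '[0,0.012,0.026,0.005,-7,0,0.025,0.053,0.01,-14,0,0.037,0.079,0.011,-19,0,0.037,0.079,0.011,-19,0,0.037,0.079,0.011,-19]' >/dev/null; sh go.sh .4775 .028 .2 140
python3 - <<'E'
from h import *
c=eyes.get_calibration('wrist'); np.save('w1.npy',c,allow_pickle=True)
print(w2px(c,[[.4775,.028,.054],[.4775,.028,.005]]))
save('wrist','pics/w1.png',s=1.56)
E
```

```text
t 1.82 pos [0.4773 0.0264 0.1998] yaw 139.81 q [ -6.  13. -19.  58.  -0.  35.] togo [ 0.0009  0.0013 -0.0002] twist -0.19 F [-0.2 -0.7  0.1] w 1.002
[[252.38394161 178.51363036]
 [252.25822241 169.29671022]]
```

View pics/w1.png

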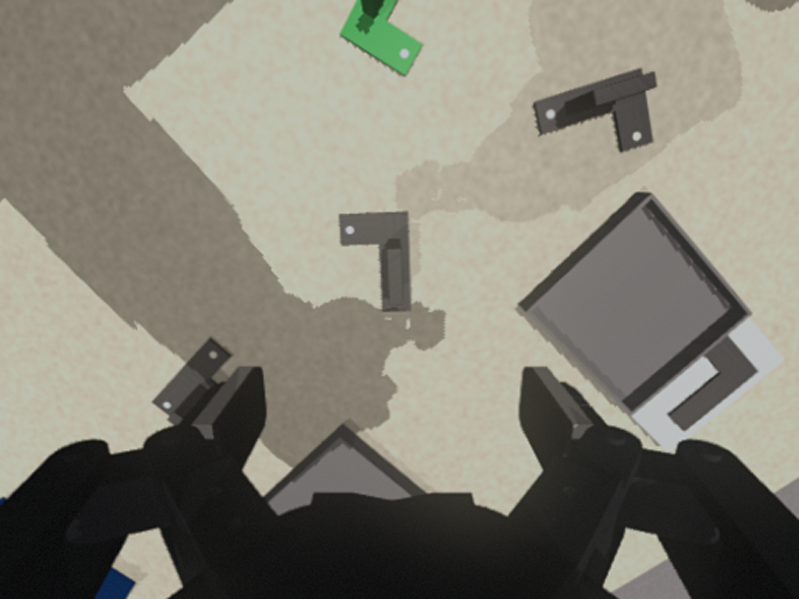

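```bash
python3 -m crank '[0,0.001,0.001,0.04,0,0,0.001,0.001,0.08,0,0,0.001,0.001,0.12,0,0,0.001,0.001,0.16,0,0,0.001,0.001,0.18,0]' >/dev/null; sh go.sh .4775 .028 .02 140
python3 -m crank '[255,0,0,0,0,255,0,0,0,0,255,0,0,0,0,255,0,0,0,0,255,0,0,0,0]' 50;  sh go.sh .4775 .028 .02 140
```

```text
t 2.28 pos [0.4741 0.0258 0.017 ] yaw 139.52 q [ -6.  25. -33.  32.  -0.  35.] togo [-0.0012  0.0038 -0.003 ] twist -0.48 F [-0.5  0.2  0.5] w 0.998
time: 2.7
eef_pos: [0.4785, 0.0265, 0.022]
ee_rot: [179.9, 0.1, 139.7]
force: [-0.6, 0.0, 0.7]
width: 0.292
t 2.7 pos [0.4785 0.0265 0.022 ] yaw 139.66 q [ -6.  25. -33.  32.  -0.  35.] togo [0.0017 0.0005 0.002 ] twist -0.34 F [-0.6  0.   0.7] w 0.292
```

```bash
python3 -m crank '[255,0,0,0,0,255,0,0,0,0,255,0,0,0,0,255,0,0,0,0,255,0,0,0,0]' 50; python3 -m crank '[255,0,0,-0.03,0,255,0,0,-0.06,0,255,0,0,-0.09,0,255,0,0,-0.12,0,255,0,0,-0.14,0]';  sh go.sh .6354 .152 .15 96
```

```text
time: 3.12
eef_pos: [0.4782, 0.0266, 0.0216]
ee_rot: [179.9, 0.1, 139.7]
force: [-1.6, -0.9, 9.7]
width: 0.109
time: 3.53
eef_pos: [0.4779, 0.0267, 0.1635]
ee_rot: [179.9, 0.2, 139.7]
force: [0.3, -0.4, -0.5]
width: 0.104
t 3.53 pos [0.4779 0.0267 0.1635] yaw 139.69 q [ -6.  15. -23.  53.  -0.  35.] togo [-0.039   0.1974  0.014 ] twist 43.69 F [ 0.3 -0.4 -0.5] w 0.104
```

```bash
python3 -m crank '[255,-0.007,0.036,0,7,255,-0.014,0.072,0,14,255,-0.021,0.108,0,21,255,-0.028,0.144,0,28,255,-0.035,0.178,0,35]' >/dev/null;  sh go.sh .6354 .152 .15 96
```

```text
t 3.95 pos [0.6202 0.1414 0.1609] yaw 104.36 q [ 6. 31.  3. 62.  0. 82.] togo [0.0065 0.0174 0.0109] twist 8.36 F [ 0.6 -0.5 -0.5] w 0.108
```

```bash
python3 -m crank '[255,0.004,0.008,0.005,4,255,0.0065,0.0174,0.011,8.4,255,0.0065,0.0174,0.011,8.4,255,0.0065,0.0174,0.011,8.4,255,0.0065,0.0174,0.011,8.4]' >/dev/null;  sh go.sh .6354 .152 .15 96
python3 - <<'E'
from h import *
c=eyes.get_calibration('wrist'); np.save('w2.npy',c,allow_pickle=True)
save('wrist','pics/w2.png',s=1.56)
Tc=np.array([.6274,.1509,.022]);Rz=R.from_euler('z',6,degrees=True)
print((1.56*w2px(c,[Tc+Rz.apply([sx*.065,sy*.06,0]) for sx,sy in((1,1),(1,-1),(-1,-1),(-1,1))])).round())
E
```

```text
t 4.37 pos [0.6336 0.1502 0.1497] yaw 96.42 q [ 7. 33.  5. 62. -0. 90.] togo [ 0.0016  0.002  -0.0003] twist 0.42 F [ 1.1 -0.1 -1.1] w 0.113
[[489. 189.]
 [477. 370.]
 [287. 369.]
 [275. 188.]]
```

View pics/w2.png

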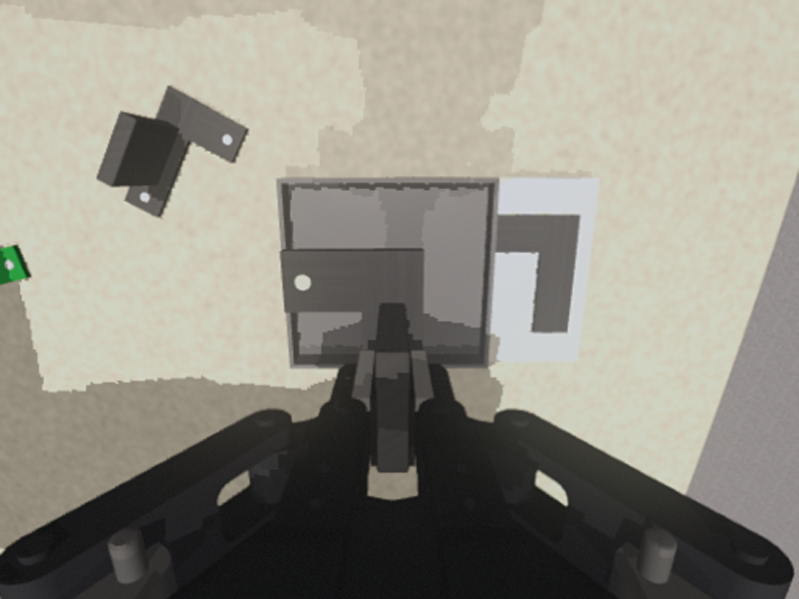

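```bash
python3 -m crank '[255,0.002,0.004,0.03,0.4,255,0.002,0.005,0.06,0.4,255,0.002,0.005,0.09,0.4,255,0.002,0.005,0.11,0.4,255,0.002,0.005,0.118,0.4]' >/dev/null;  sh go.sh .638 .152 .0256 96
python3 -m crank '[255,0,0,0,0,255,0,0,0.002,0,255,0,0,0.004,0,255,0,0,0.0055,0,255,0,0,0.0055,0]';  sh go.sh .638 .152 .0256 96
```

```text
t 4.83 pos [0.6366 0.1523 0.0288] yaw 95.93 q [ 7. 40. -3. 48. -0. 91.] togo [-0.0004  0.0014  0.0032] twist -0.07 F [-0.8 -0.  -1.2] w 0.11
time: 5.25
eef_pos: [0.6395, 0.1531, 0.0268]
ee_rot: [179.9, -0.0, 95.9]
force: [-0.1, 0.2, -1.3]
width: 0.106
t 5.25 pos [0.6395 0.1531 0.0268] yaw 95.89 q [ 7. 40. -3. 47.  0. 91.] togo [-0.001  -0.0016  0.0012] twist -0.11 F [-0.1  0.2 -1.3] w 0.106
```

No contact yet; creeping down.

```bash
python3 -m crank '[255,0,0,0.0007,0,255,0,0,0.0014,0,255,0,0,0.0014,0]';python3 -m crank '[255,0,0,0.0007,0,255,0,0,0.0014,0,255,0,0,0.0014,0]'
```

```text
time: 5.5
eef_pos: [0.6394, 0.1533, 0.0256]
ee_rot: [179.9, -0.0, 95.9]
force: [-2.5, -1.5, 7.3]
width: 0.112
time: 5.75
eef_pos: [0.6395, 0.1532, 0.0256]
ee_rot: [179.9, 0.0, 95.9]
force: [-7.4, -1.0, 19.7]
width: 0.104
```

```bash
python3 -m crank '[255,0,0,-0.0014,0,150,0,0,-0.0014,0,150,0,0,-0.0014,0,150,0,0,-0.0014,0,150,0,0,-0.0014,0]'; python3 -m crank '[150,0,0,-0.03,0,150,0,0,-0.07,0,150,0,0,-0.11,0,150,0,0,-0.15,0,0,0,0,-0.16,0]'; sh go.sh .4763 .2152 .2 66
python3 - <<'E'
from h import *
save('wrist','pics/w3.png',s=1.56)
E
```

```text
time: 6.17
eef_pos: [0.6388, 0.1531, 0.0242]
ee_rot: [-180.0, -0.0, 95.9]
force: [0.1, 0.1, -0.1]
width: 0.409
time: 6.58
eef_pos: [0.6417, 0.1535, 0.1913]
ee_rot: [179.5, -0.0, 95.9]
force: [0.8, 0.7, 1.4]
width: 0.537
t 6.58 pos [0.6417 0.1535 0.1913] yaw 95.89 q [ 7. 32. 10. 67.  0. 91.] togo [ 0.0784 -0.1581 -0.0101] twist 29.89 F [0.8 0.7 1.4] w 0.537
```

View pics/w3.png

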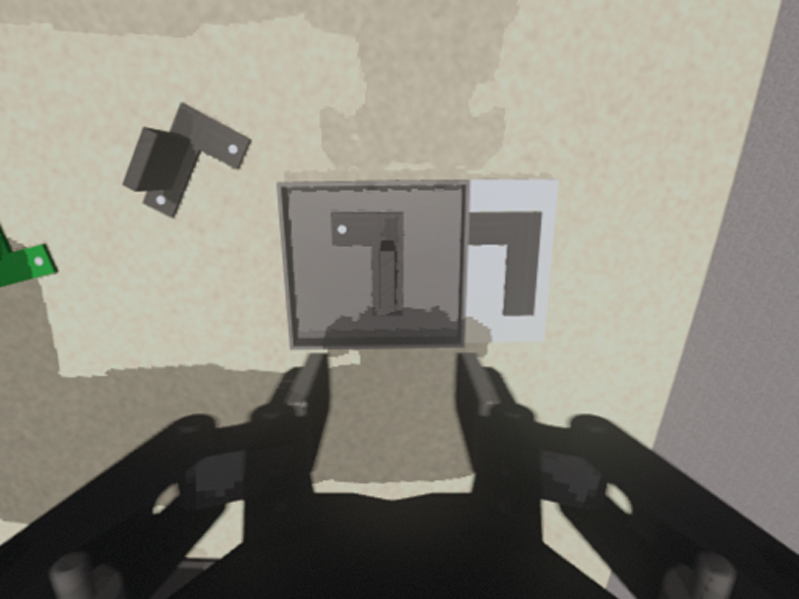

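Left guide (arm 403,212 to 403,315) is flat and inside its tray (286–465, 185–346). Now the right guide.

```bash
python3 -m crank '[0,0.016,-0.032,-0.002,6,0,0.031,-0.064,-0.004,12,0,0.047,-0.095,-0.006,18,0,0.063,-0.127,-0.008,24,0,0.078,-0.158,-0.01,30]' >/dev/null; python3 -m crank '[0,0,0,0,0,0,0,0,0,0]' >/dev/null; sh go.sh .4763 .2152 .2 66
python3 - <<'E'
from h import *
c=eyes.get_calibration('wrist')
print(1.56*w2px(c,[[.4763,.2152,.054],[.4763,.2152,.005]]))
save('wrist','pics/w4.png',s=1.56)
E
```

```text
t 7.22 pos [0.4722 0.215  0.1942] yaw 66.0 q [ 16.  17. -14.  59.  -0. 130.] togo [ 0.0018  0.0037 -0.0058] twist -0.0 F [ 0.9  0.5 -0.4] w 0.994
[[397.23324598 279.28533578]
 [396.45702568 264.51651583]]
```

View pics/w4.png

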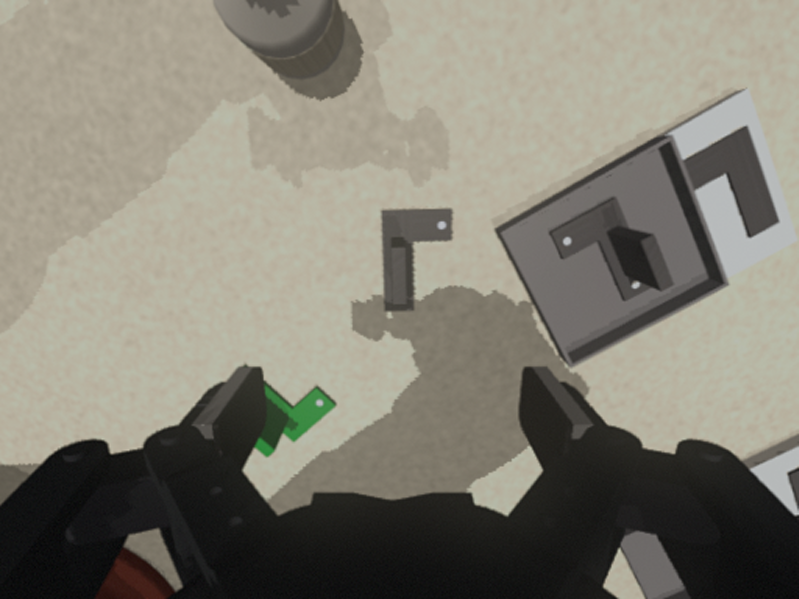

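```bash
python3 -m crank '[110,0.001,0.004,0.03,0,110,0.0015,0.0045,0.07,0,110,0.0015,0.0045,0.11,0,110,0.0015,0.0045,0.15,0,110,0.0015,0.0045,0.172,0]' >/dev/null
python3 -m crank '[110,0,0,0,0,255,0,0,0,0,255,0,0,0,0,255,0,0,0,0,255,0,0,0,0]' 50; python3 -m crank '[255,0,0,0,0,255,0,0,0,0,255,0,0,0,0,255,0,0,0,0,255,0,0,0,0]'
```

```text
time: 8.1
eef_pos: [0.4803, 0.2144, 0.0243]
ee_rot: [179.8, -0.1, 65.9]
force: [0.6, -0.2, 5.3]
width: 0.106
time: 8.52
eef_pos: [0.4803, 0.2144, 0.0243]
ee_rot: [179.8, -0.1, 65.9]
force: [0.6, -0.9, 7.8]
width: 0.105
```

```bash
python3 -m crank '[255,0,0,-0.03,0,255,0,0,-0.06,0,255,0,0,-0.09,0,255,0,0,-0.12,0,255,0,0,-0.14,0]';  sh go.sh .624 -.158 .16 96
```

```text
time: 8.93
eef_pos: [0.4795, 0.2144, 0.1662]
ee_rot: [179.8, -0.2, 65.9]
force: [1.0, 0.3, -1.2]
width: 0.107
t 8.93 pos [0.4795 0.2144 0.1662] yaw 65.9 q [ 16.  19. -16.  55.  -0. 130.] togo [-0.2809  0.2839  0.0064] twist -30.1 F [ 1.   0.3 -1.2] w 0.107
```

```bash
python3 -m crank '[255,-0.028,0.028,0,-3,255,-0.056,0.057,0,-6,255,-0.084,0.085,0,-9,255,-0.112,0.113,0,-12,255,-0.14,0.142,0,-15]'>/dev/null;  sh go.sh .624 -.158 .16 96
```

```text
t 9.35 pos [0.5514 0.0265 0.1636] yaw 81.07 q [ -5.  22. -11.  56.   0.  94.] togo [-0.171   0.1004  0.0037] twist -14.93 F [ 0.6  0.4 -1.1] w 0.108
```

```bash
python3 -m crank '[255,-0.034,0.02,0,-3,255,-0.068,0.04,0,-6,255,-0.103,0.06,0,-9,255,-0.137,0.08,0,-12,255,-0.171,0.1004,0.002,-15]'>/dev/null; python3 -m crank '[255,0,0,0,0,255,0,0,0,0]'>/dev/null;  sh go.sh .624 -.158 .16 96
python3 - <<'E'
from h import *
c=eyes.get_calibration('wrist')
save('wrist','pics/w5.png',s=1.56)
Tc=np.array([.6294,-.1575,.022]);Rz=R.from_euler('z',6,degrees=True)
print((1.56*w2px(c,[Tc+Rz.apply([sx*.065,sy*.06,0]) for sx,sy in((1,1),(1,-1),(-1,-1),(-1,1))])).round())
E
```

```text
t 9.93 pos [ 0.6232 -0.1587  0.1606] yaw 95.72 q [-21.  32.   4.  62.  -0.  63.] togo [0.0006 0.0008 0.0006] twist -0.28 F [ 0.5  0.8 -1.3] w 0.107
[[504. 189.]
 [492. 363.]
 [309. 364.]
 [298. 190.]]
```

View pics/w5.png

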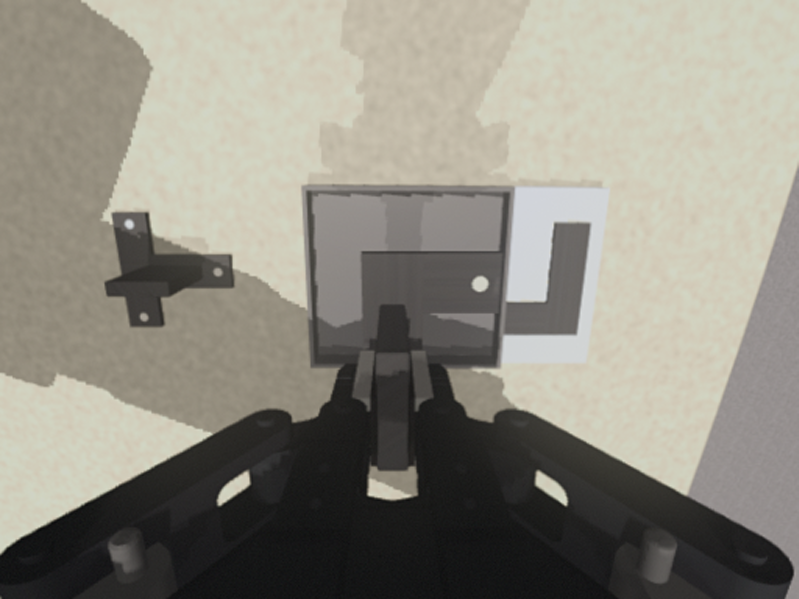

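```bash
python3 -m crank '[255,0,0,0.04,0,255,0,0,0.08,0,255,0,0,0.11,0,255,0,0,0.12,0,255,0,0,0.126,0]' >/dev/null; python3 -m crank '[255,0,0,0.001,0,255,0,0,0.0025,0,255,0,0,0.004,0,255,0,0,0.004,0]'; python3 -m crank '[255,0,0,0.0007,0,255,0,0,0.0014,0,255,0,0,0.0014,0]'
```

```text
time: 10.73
eef_pos: [0.6239, -0.1568, 0.0319]
ee_rot: [179.9, 0.1, 95.9]
force: [-0.1, 0.8, -0.9]
width: 0.108
time: 10.98
eef_pos: [0.623, -0.1566, 0.0293]
ee_rot: [180.0, 0.0, 95.9]
force: [0.4, 0.8, -0.9]
width: 0.108
```

```bash
for i in 1 2; do python3 -m crank '[255,0,0,0.0007,0,255,0,0,0.0012,0,255,0,0,0.0012,0]'; done
```

```text
time: 11.23
eef_pos: [0.623, -0.1567, 0.0283]
ee_rot: [180.0, 0.0, 95.9]
force: [-1.7, 0.4, 4.8]
width: 0.106
time: 11.48
eef_pos: [0.6231, -0.1567, 0.0283]
ee_rot: [180.0, 0.0, 95.9]
force: [-6.0, 1.1, 16.3]
width: 0.109
```

Contact; release, rise, and check.

```bash
python3 -m crank '[255,0,0,-0.0012,0,150,0,0,-0.0012,0,150,0,0,-0.0012,0,150,0,0,-0.0012,0,150,0,0,-0.0012,0]'; python3 -m crank '[150,0,0,-0.03,0,150,0,0,-0.07,0,150,0,0,-0.11,0,150,0,0,-0.15,0,150,0,0,-0.19,0]'; python3 -m crank '[150,-0.03,-0.02,0,0,150,-0.07,-0.05,0,0,150,-0.1,-0.07,0,0,150,-0.12,-0.09,0,0,150,-0.14,-0.1,0,0]'
python3 - <<'E'
from h import *
save('scene','pics/end.png',(140,110,400,310),3)
E
```

```text
time: 11.9
eef_pos: [0.6228, -0.1565, 0.0275]
ee_rot: [-180.0, -0.0, 95.9]
force: [-0.3, 0.8, -0.4]
width: 0.414
time: 12.32
eef_pos: [0.6225, -0.1564, 0.2196]
ee_rot: [-180.0, -0.0, 95.9]
force: [1.6, -1.0, -0.2]
width: 0.411
time: 12.73
eef_pos: [0.5355, -0.308, 0.2179]
ee_rot: [-180.0, 0.0, 95.8]
force: [1.5, 0.3, 0.1]
width: 0.415
```

View pics/end.png

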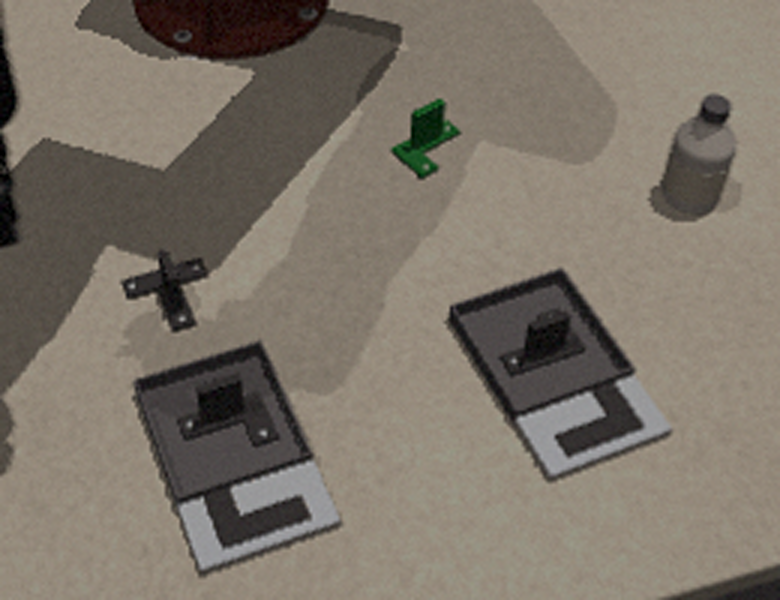

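Both guides are flat in their trays with their fins up (left guide around 545,345; right guide around 225,410). The T-guide, bottle and green part haven't moved.

```bash
python3 -c "from cell import manip; print(manip.sign_off())"
```

```text
the job is handed in; nothing more can be done
None
```

Both guides are in their matching trays, and I handed the job in at about 13 s of the 54 s allowed. I placed the left guide first, then the right. I lowered each one until the force showed it touching the floor (16–20 N at most), then let go and lifted away.

The last scene picture shows:
- **Guides:** both lie flat inside their trays, clear of the walls, with the fins up.
- **Bystanders:** the T-shaped guide, the bottle and the green look-alike are where they started. The tube rack was outside that picture, but the gripper stayed well above it and no contact force showed.
- **Gripper:** raised clear of everything.

The left guide sits the same way round as its pattern. The right guide is turned half a turn from its pattern, because the task didn't specify the direction. The tray positions I measured from the two cameras differed by about 3–4 mm, which was well within the clearance. No check failed.

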